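Turn the flip-card stand to the next building card

TASK

The flip-card stand shows the children which tower to build; turn it to the next card. With your fingertips, swing just the uppermost leaf of the right-hand stack over the steel hoops, and press it down until it lies flat on the left-hand stack. Push the leaf over without pinching it, flinging it or pressing it hard; leave the next leaf lying, the stand where it is and the other toys undisturbed, and finish with the hand clear.

Things in the scene. Friction and masses are not known exactly. Their poses are not given: they have to be found in the camera images.
- card_stand: Loose flip-card stand (0.95 kg) like a small open ring binder, spine along x. Origin: centre of its underside on the shelf; x away from the robot at yaw 0, y left, z up. Beech base 176 (x) by 184 (y) mm, its top 30 mm above the shelf, on rubber feet. Two steel hoops at x = -45 and +45 mm arch over the spine to 62 mm height. Tabbed birch leaves lie in a right (-y) and a left (+y) stack.
- spine (a point): Point on the axis about which top_leaf turns, mid-length: at the stand's x = y = 0, 44.5 mm above the shelf. Its x is the turning axis; axes as the stand's. The left stack, two leaves turned earlier (tabs at x = -53 and 0 mm), has its upper face 41 mm above the shelf.
- top_leaf (a joint): Angle of the uppermost right leaf, rad: 0 flat on the right stack (42 to 47 mm above the shelf), 1.57 upright, 3.14 flat on the left stack. Birch ply 160 (along x) by 5 mm, 10 to 98 mm from the axis, plus its tab; 55 g. Stiff: it stays at any angle where it is left, may start up to 0.3 rad raised, and takes about 1 N at the tab to turn.
- top_tab (a point): Centre of top_leaf's tab, half-way through its 5 mm thickness, at x = +53 mm of the stand, 107 mm from the turning axis. The tab is 42 mm wide and sticks out to 116 mm, 24 mm beyond the base; the space under it down to the shelf is free. The point turns with the leaf; its y points towards the spine, its z is up while the leaf is on the right.
- next_leaf (a joint): Angle of the leaf under top_leaf, rad: 0 flat on the right stack (36 to 41 mm above the shelf). Same size and stiffness, but its tab is at the stand's x = 0. It must stay lying. Below it is a third leaf with its tab at x = -53 mm.
- ring_stacker: Bystander left of the stand: blue ring stacker on a round birch foot, 90 mm across, 142 mm tall, loose. Origin: centre of its underside.
- peg_bowl: Bystander beyond the stand: stainless steel bowl of maple pegs, 132 mm across, 60 mm tall, loose. Origin: centre of its underside.
- turntable: Bystander far to the right: birch turntable, 180 mm across, 24 mm tall, loose. Origin: centre of its underside.
- cylinder_puzzle: Bystander: green wooden cylinder puzzle standing on the turntable, 68 mm across, 107 mm tall, loose. Origin: centre of its underside.
- shape_sorter: Bystander far to the left: yellow acrylic shape sorter, a box 140 by 140 mm and 136 mm tall with a swing door on its front, loose. Origin: centre of its underside.

How it is judged (in metres and radians):
On the way:
1. the fingers push the uppermost leaf up past upright (value of joint top_leaf above 1.65 rad and contact force between the fingers and card_stand above 0.1 N), for 0.05 s.
At the end, for the whole second after the job is handed in: The uppermost leaf lies flat on the left-hand stack (angle over 3.05 rad) and is at rest, the next leaf still lies on the right (under 0.08 rad), the stand stands flat within 30 mm of where it was, and the other toys within 20 mm of where they were (value of joint top_leaf above 3.05 rad and velocity of joint top_leaf between -0.1 and 0.1 rad/s and value of joint next_leaf below 0.08 rad and distance of card_stand from where it was at the start of the episode below 0.03 m and angle between card_stand's own z axis and vertical below 0.05 rad and distance of each of ring_stacker, peg_bowl, turntable, cylinder_puzzle, shape_sorter from where it was at the start of the episode below 0.02 m); the robot touches nothing.
It fails at once if the next leaf is lifted too (value of joint next_leaf above 0.2 rad).
It fails at once if the stand is dragged, lifted or tipped (distance of card_stand from where it was at the start of the episode above 0.035 m or height (world z) of card_stand above 0.012 m or angle between card_stand's own z axis and vertical above 0.1 rad).
It fails at once if the leaf is pinched or pressed harder than 30 N (contact force between the fingers and card_stand above 30 N).
It fails at once if the leaf is flung over (velocity of joint top_leaf above 6 rad/s).
It fails at once if another toy is pushed, lifted or knocked over (distance of any of ring_stacker, peg_bowl, turntable, cylinder_puzzle, shape_sorter from where it was at the start of the episode above 0.025 m).
It also fails if it takes over 43 s, if anything falls off the work surface, if the arm or the gripper's body presses on something with over 40 N, if the wrist force passes 120 N, or if a joint passes its speed limit or range.

ROBOT

A 6-joint arm with a two-finger parallel gripper is mounted at the origin on the work surface. World frame = base frame: x ahead of the robot, y to its left, z up, the work surface at z = 0. Lengths are in m, angles in degrees, forces in N, time in s.
With the tool pointing down it reaches from about 0.4 to 0.825 m from the base axis. Payload 7 kg.
Tool frame: the origin (TCP) lies midway between the tips of the shut fingers; the grasp point (between the pads) lies hold_point_z behind it (hold_point_z is the distance from the TCP to the grasp point, in m); z points along the fingers, y is the line along which they close (so a half turn about z gives the same grasp; the last joint's range is limited). The gripper opens to 88 mm and grips with 3 to 60 N. Pads are 19 mm wide; open, the fingers measure 130 mm over their backs; the gripper's body (78 mm by 193 mm) begins 47 mm behind the grasp point.
Start: joints at [-48.524, 20.546, 0.682, 0, -70.136, -16.507], TCP at [0.285, -0.612, 0.227] pointing down, gripper open.
Joint ranges: [-176.03, 176.03], [-82.01, 121.73], [-58.28, 71.71], [-173.87, 95.51], [-174.79, -0.11], [-173.66, 173.66]. Speed limits (degrees/s): [136.94, 136.94, 172.46, 180, 180, 180].

INTERFACE

Orientations are given as [roll, pitch, yaw] about the fixed x, y, z axes, in that order (R = Rz(yaw) Ry(pitch) Rx(roll)).
In Python, from plant import * gives the robot as it stands.
- The arm moves only by the tool step_arm, never from a script. Its argument "steps" is a list that holds one entry, the list of rows, each a list of 6 numbers: the shift along the tool's x, y, z scaled (see below), then the turn, a rotation vector about the tool's x, y, z scaled (see below). In form: [[[tx, ty, tz, wx, wy, wz], ...]]. A call has 1 to 20 rows; each row is the pose to reach, as a shift and turn from the pose commanded when the call began, along the tool's axes at that moment; what a row does not reach only later rows make up. The controller multiplies each number of a shift by 100 mm and each number of a turn by 0.5 rad. A row lasts 1/10 s, in which the tool goes at most 50 mm and 8.59 degrees, less where a joint would pass 70% of its speed; a pose out of reach is approached as far as the arm can. A call with a number of a shift or a turn outside -1 to 1 is refused whole. A call with a gripper value outside its range is refused whole. "jaw" is the closure in counts, from 0 (fully open) to 255 (shut), set as the call begins (left out, the last holds). The fingers move at their own pace and stop on an object; the grip force is fixed at half the most. Time passes only in rows, so rows that repeat a pose let the fingers close. It gives the time, the measured TCP pose, the force, the opening and the grip force at its end, in the units of the state.
- get_obs(): the state, without advancing time (a new reading comes with each control period).
- snapshot(name): name is "side" or "top"; returns (picture, depth): 480x640x3 uint8, red, green, blue; 480x640 float32, m along the optical axis (not along the pixel's ray), 0 where there is no reading.
- calibration(name): a dict with "mtx" (3x3 intrinsics, pixels), "rvec" (rotation vector, rad) and "tvec" (3), from world to camera coordinates, as OpenCV has them. Camera axes: x right, y down, z forward; pixel columns grow to the right and rows downward; lengths in m; the calibration is good to about 2 mm. A picture is of the moment at which its call begins. calibration takes no time and is no camera call.
- close_job(): hands the job in; it is judged then, once.
The state is a dict: "clock": time; "joint_pos": joint angles; "qvel": joint speeds; "tau": joint torques, N m; "tool_pos": TCP position; "orientation": TCP orientation; "force": force on the tool from outside, world axes, zero at the start; "moment": the same for the moment, N m; "opening": finger opening in m; "gripper_force": force on a finger pad.
Only numpy, scipy, OpenCV 4.12 (cv2) and the standard library are available. Lean on these libraries where they do the work, as an engineer would, in place of code of your own. Each camera call takes 0.05 s, during which the arm holds its last target. There are 200 camera calls.

## Working session

There is one attempt and no reset: what is moved stays moved. The work goes in short steps, Python scripts to look and compute and a tool call to move; the robot and the scene stay as the last step left them, time stands still between calls to the robot, and variables do not carry over. Pictures are saved under pics/ and viewed, at most 10 in all, crops included, and the job is handed in when it is done.

Besides the shell and the picture viewer there is one more tool, called as name(argument=value, ...), one argument or row to a line, values as JSON. step_arm: Moves the arm, as the interface text tells. Its arguments: {"type":"object","properties":{"steps":{"type":"array","items":{"type":"array","items":{"type":"array","items":{"type":"number","minimum":-1,"maximum":1}}}},"jaw":{"type":"number"}},"required":["steps"]}

```bash
mkdir -p pics; cat > h.py <<'E'
from plant import *
import numpy as np, cv2
def cam(n):
    c=calibration(n); R=cv2.Rodrigues(np.array(c["rvec"],float))[0]; return np.array(c["mtx"]),R,np.array(c["tvec"],float).ravel()
def cloud(n,d):
    K,R,t=cam(n); v,u=np.mgrid[:480,:640]
    P=np.stack([(u-K[0,2])/K[0,0]*d,(v-K[1,2])/K[1,1]*d,d],-1)
    return (P-t)@R
def grab(n,f):
    p,d=snapshot(n); cv2.imwrite(f"pics/{f}.png",p[:,:,::-1]); np.save(f"pics/{f}.npy",d); return p,d
E
python3 - <<'E'
from h import *
for n in("top","side"):
    grab(n,n+"0"); K,R,t=cam(n); print(n,-R.T@t,R[2])
print(get_obs())
E
```

```text
top [ 0.50927647 -0.01972653  1.60980788] [ 0.0713007  -0.01286994 -0.99737183]
side [-0.17509165  1.2064971   0.90778599] [ 0.46409524 -0.73313617 -0.49711866]
{'clock': 0.1, 'joint_pos': array([-4.85253016e+01,  2.05875601e+01,  6.40291596e-01, -1.75764561e-02,
       -7.01351596e+01, -1.65049124e+01]), 'qvel': array([-0.12066533, -0.077901  ,  0.17044884, -0.06442881, -0.04138573,
       -0.0622639 ]), 'tau': array([ 9.49620653e-05, -5.84162056e+01,  2.93753940e+01,  7.01555192e+00,
        1.01963634e-02, -2.87297269e-05]), 'tool_pos': array([ 0.28472405, -0.61154536,  0.22572393]), 'orientation': array([ 1.79916274e+02, -7.57665911e-03, -1.55036193e+02]), 'force': array([0.34628094, 0.09906137, 1.36656299]), 'moment': array([-0.02297439, -0.00460187, -0.00624069]), 'gripper_force': 0.0, 'opening': 0.0881292493866049}
```

View pics/top0.png

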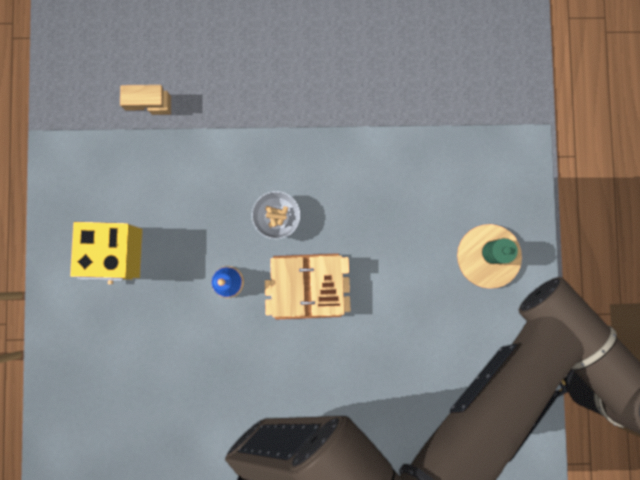

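View pics/side0.png

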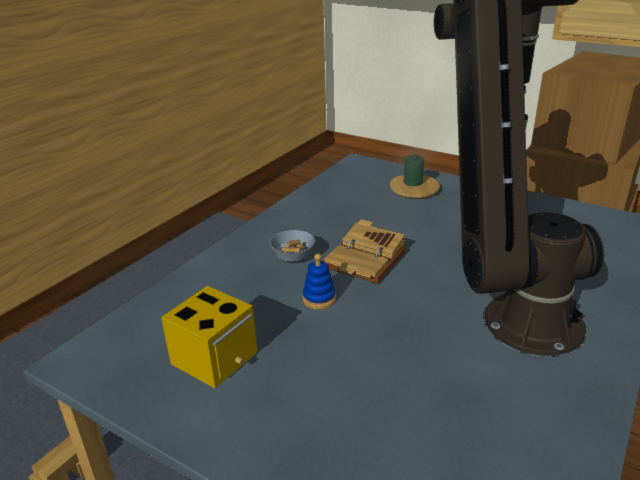

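The stand is at about (308,286) in the top view, with the top leaf's tab at upper right (346,265). The stacker is at (226,282), and the bowl is beyond the stand at (276,215). Next I'll enlarge the stand and read the depth.

```bash
python3 - <<'E'
from h import *
p=cv2.imread("pics/top0.png"); d=np.load("pics/top0.npy")
c=p[240:330,200:360]; cv2.imwrite("pics/crop0.png",cv2.resize(c,None,fx=5,fy=5,interpolation=cv2.INTER_CUBIC))
W=cloud("top",d)
for v in (260,265,270,286,300,312):
    print(v,[(u,*np.round(W[v,u]*1000).astype(int).tolist()) for u in range(264,362,6)])
print(np.round(W[286-6:286+6:4,220:234:3]*1000).astype(int).tolist())
E
```

```text
260 [(264, 570, 82, 1), (270, 569, 65, 5), (276, 568, 46, 39), (282, 567, 30, 35), (288, 567, 13, 41), (294, 567, -3, 39), (300, 567, -19, 40), (306, 566, -36, 36), (312, 566, -52, 53), (318, 565, -69, 54), (324, 565, -85, 55), (330, 565, -101, 56), (336, 564, -117, 59), (342, 564, -133, 67), (348, 563, -149, 71), (354, 566, -171, 3), (360, 565, -188, 2)]
265 [(264, 555, 82, 0), (270, 555, 65, -4), (276, 554, 46, 42), (282, 554, 30, 37), (288, 553, 14, 37), (294, 553, -3, 38), (300, 553, -19, 44), (306, 553, -36, 29), (312, 552, -52, 50), (318, 551, -68, 63), (324, 551, -85, 54), (330, 551, -101, 58), (336, 551, -117, 60), (342, 550, -133, 69), (348, 550, -148, 73), (354, 552, -172, -8), (360, 551, -188, 1)]
270 [(264, 542, 82, -6), (270, 541, 65, 0), (276, 540, 47, 41), (282, 540, 30, 41), (288, 540, 14, 34), (294, 539, -3, 45), (300, 539, -19, 37), (306, 539, -36, 27), (312, 538, -52, 55), (318, 538, -68, 49), (324, 538, -84, 57), (330, 537, -100, 64), (336, 537, -117, 58), (342, 537, -133, 65), (348, 537, -149, 65), (354, 538, -171, -1), (360, 537, -188, -2)]
286 [(264, 497, 83, -
[... 619 characters left out ...]
56, -131, 59), (348, 455, -150, 34), (354, 453, -170, -3), (360, 453, -187, -8)]
312 [(264, 424, 83, 6), (270, 426, 64, 39), (276, 426, 48, 39), (282, 426, 31, 48), (288, 425, 15, 42), (294, 425, -1, 46), (300, 425, -17, 49), (306, 424, -34, 27), (312, 425, -50, 52), (318, 424, -66, 48), (324, 425, -82, 61), (330, 424, -98, 56), (336, 424, -115, 59), (342, 424, -130, 67), (348, 420, -152, 0), (354, 420, -169, -2), (360, 420, -186, -1)]
[[[515, 186, 140], [515, 179, 134], [515, 174, 112], [515, 167, 112], [514, 160, 104]], [[505, 187, 137], [504, 179, 137], [504, 175, 108], [504, 167, 109], [504, 159, 109]], [[494, 190, 110], [494, 182, 114], [494, 175, 109], [494, 168, 100], [493, 163, 81]]]
```

View pics/crop0.png

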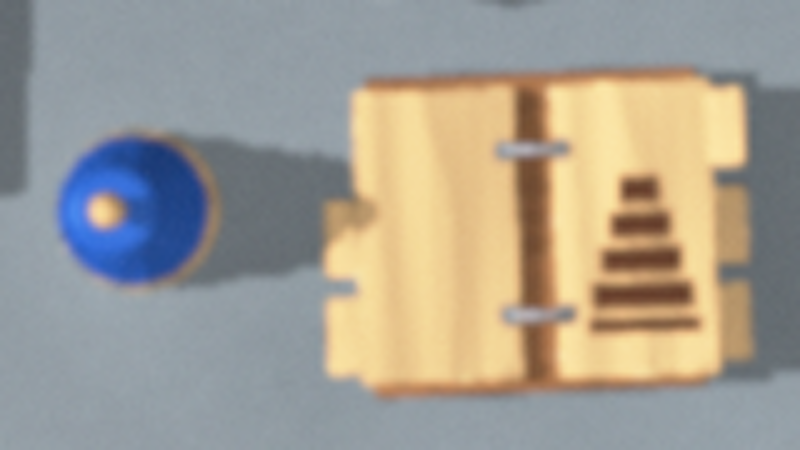

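The crop shows hoops at image (306.6,269.8) and (307.8,302.8). The top tab's outer corners are at (349.2,257) and (349.2,273.2), and the leaf is raised about 0.2 rad. I'll fit the stand pose from these.

```bash
cat >> h.py <<'E'
def ray(n,u,v,z):
    K,R,t=cam(n); c=-R.T@t; w=R.T@np.linalg.inv(K)@[u,v,1]; return c+w*(z-c[2])/w[2]
E
python3 - <<'E'
from h import *
h1=ray("top",306.6,269.8,.062);h2=ray("top",307.8,302.8,.062);print("hoops",h1,h2,np.linalg.norm(h1-h2))
# other: base corners/leaf corners
f=lambda x,y,z:ray("top",200+x/5,240+y/5,z)
print("base far edge", f(367,82,.03),f(695,72,.03)); print("base near",f(380,393,.03),f(720,378,.03))
print("left stack outer edge",f(354,92,.041),f(377,380,.041)); print("left tabs",f(325,205,.04),f(328,370,.04))
print("right lower tabs",f(749,188,.041),f(751,358,.035)); 
t1,t2=f(746,88,.07),f(746,165,.07);print("toptab",t1,t2)
d=np.load("pics/top0.npy");W=cloud("top",d)[256:316,308:350].reshape(-1,3);W=W[(W[:,2]>.044)&(W[:,1]<-.048)&(W[:,1]>-.14)]
print(np.polyfit(W[:,1],W[:,2],1),len(W)); print(W[:,2].mean())
o=get_obs()
K,R,t=cam("top")
print("bowl",f(380,-125,.06))
E
```

```text
hoops [ 0.53894034 -0.03695892  0.062     ] [ 0.45010754 -0.0388036   0.062     ] 0.08885195058810183
base far edge [0.57795701 0.05385213 0.03      ] [ 0.58073834 -0.12765897  0.03      ]
base near [0.40719647 0.04868632 0.03      ] [ 0.41230373 -0.13809157  0.03      ]
left stack outer edge [0.57209767 0.06053067 0.041     ] [0.41496531 0.04976031 0.041     ]
left tabs [0.51050673 0.07713518 0.04      ] [0.42075749 0.07643699 0.04      ]
right lower tabs [ 0.51615561 -0.15527974  0.041     ] [ 0.42321537 -0.15493938  0.035     ]
toptab [ 0.56987514 -0.15228668  0.07      ] [ 0.5284088  -0.15141728  0.07      ]
[-0.18678263  0.0402708 ] 1908
0.05751560384967255
bowl [0.68942477 0.04407831 0.06      ]
```

```bash
cat >> h.py <<'E'
from scipy.spatial.transform import Rotation as Ro, Slerp
YAW=np.radians(1.5); S=np.array([.4945,-.038,0]); RS=Ro.from_euler('z',YAW)
def tool(th):  # stand-frame tilt th deg from vertical, fingers towards +y
    s,c=np.sin(np.radians(th)),np.cos(np.radians(th))
    return RS*Ro.from_matrix(np.array([[0,-c,-s],[-1,0,0],[0,s,-c]]).T)
def pos(x,y,z): return S+RS.apply([x,y,z])
def state(): o=get_obs(); return np.array(o['tool_pos']),Ro.from_euler('xyz',o['orientation'],degrees=True),o
def row(p,R,p0,R0): return np.round(np.r_[R0.inv().apply(p-p0)/.1,(R0.inv()*R).as_rotvec()/.5],3).tolist()
def chunks(p,R,n):
    p0,R0,_=state(); sl=Slerp([0,1],Ro.concatenate([R0,R])); q=(p0,R0)
    for i in range(1,n+1):
        k=(p0+(p-p0)*i/n,sl(i/n)); print(row(*k,*q)); q=k
E
python3 - <<'E'
from h import *
chunks(pos(.055,-.19,.17),tool(55),5)
E
```

```text
[-0.814, 0.47, 0.112, -0.222, -0.338, -0.427]
[-0.859, 0.268, 0.296, -0.222, -0.338, -0.427]
[-0.828, 0.044, 0.457, -0.222, -0.338, -0.427]
[-0.725, -0.181, 0.582, -0.222, -0.338, -0.427]
[-0.558, -0.388, 0.659, -0.222, -0.338, -0.427]
```

step_arm(
  steps=[
    [[-0.41,0.24,0.05,-0.11,-0.17,-0.21],[-0.81,0.47,0.11,-0.22,-0.34,-0.43],[-0.81,0.47,0.11,-0.22,-0.34,-0.43]],
  ],
  jaw=255,
)

```text
clock: 0.4
tool_pos: [0.3402, -0.5326, 0.2142]
orientation: [174.5, 10.6, -142.9]
force: [0.5, -0.5, -0.9]
opening: 0.069
gripper_force: 0.0
```

step_arm(
  steps=[
    [[-0.43,0.13,0.15,-0.11,-0.17,-0.21],[-0.86,0.27,0.3,-0.22,-0.34,-0.43],[-0.86,0.27,0.3,-0.22,-0.34,-0.43]],
  ],
)

```text
clock: 0.7
tool_pos: [0.3938, -0.4551, 0.2019]
orientation: [171.3, 21.8, -131.6]
force: [-1.3, -1.1, 0.2]
opening: 0.0453
gripper_force: 0.0
```

step_arm(
  steps=[
    [[-0.41,0.02,0.23,-0.11,-0.17,-0.21],[-0.83,0.04,0.46,-0.22,-0.34,-0.43],[-0.83,0.04,0.46,-0.22,-0.34,-0.43]],
  ],
)

```text
clock: 1.0
tool_pos: [0.448, -0.3778, 0.1899]
orientation: [170.5, 33.3, -119.6]
force: [0.0, -0.9, -0.9]
opening: 0.0212
gripper_force: 0.0
```

step_arm(
  steps=[
    [[-0.36,-0.09,0.29,-0.11,-0.17,-0.21],[-0.72,-0.18,0.58,-0.22,-0.34,-0.43],[-0.72,-0.18,0.58,-0.22,-0.34,-0.43],[-0.72,-0.18,0.58,-0.22,-0.34,-0.43],[-0.72,-0.18,0.58,-0.22,-0.34,-0.43]],
  ],
)

```text
clock: 1.5
tool_pos: [0.4995, -0.3049, 0.1816]
orientation: [173.1, 44.3, -105.9]
force: [-0.2, -0.4, 0.8]
opening: 0.0006
gripper_force: 0.0
```

```bash
python3 - <<'E'
from h import *
print(state()[2]['tool_pos'],state()[2]['joint_pos'])
chunks(pos(.055,-.19,.13),tool(55),2)
E
```

```text
[ 0.49953911 -0.30491637  0.18161586] [-38.42873515  32.22933131  13.5321173  -36.88655738 -97.39631151
  29.18541801]
[-0.143, -0.215, 0.478, -0.113, -0.172, -0.207]
[-0.078, -0.254, 0.475, -0.113, -0.172, -0.207]
```

step_arm(
  steps=[
    [[-0.14,-0.21,0.48,-0.11,-0.17,-0.21],[-0.14,-0.21,0.48,-0.11,-0.17,-0.21]],
  ],
)

```text
clock: 1.7
tool_pos: [0.5271, -0.2617, 0.1513]
orientation: [175.6, 50.3, -97.9]
force: [0.2, -0.1, -0.3]
opening: 0.0004
gripper_force: 0.0
```

step_arm(
  steps=[
    [[-0.08,-0.25,0.48,-0.11,-0.17,-0.21],[-0.08,-0.25,0.48,-0.11,-0.17,-0.21],[-0.08,-0.25,0.48,-0.11,-0.17,-0.21],[-0.08,-0.25,0.48,-0.11,-0.17,-0.21],[-0.08,-0.25,0.48,-0.11,-0.17,-0.21]],
  ],
)

```text
clock: 2.2
tool_pos: [0.5539, -0.2262, 0.1317]
orientation: [-179.3, 54.8, -87.9]
force: [0.5, 0.5, 0.7]
opening: 0.0001
gripper_force: 0.0
```

```bash
python3 - <<'E'
from h import *
p,R,o=state()
print(RS.inv().apply(p-S), R.as_matrix().round(3).tolist(),o['joint_pos'])
chunks(pos(.055,-.155,.045),tool(55),1)
for n in("top","side"): grab(n,n+"1")
a=cv2.imread("pics/top1.png")[210:330,240:400]; b=cv2.imread("pics/side1.png")[170:290,290:450]
cv2.imwrite("pics/pair1.png",cv2.resize(np.hstack([a,b]),None,fx=2.5,fy=2.5,interpolation=cv2.INTER_CUBIC))
E
```

```text
[ 0.0544648  -0.18966769  0.13166994] [[0.021, -1.0, -0.017], [-0.576, -0.026, 0.817], [-0.817, -0.007, -0.577]] [ -33.30031421   40.46934487   16.76985785  -43.33057744 -101.06789309
   40.23865874]
[0.508, 0.001, 0.783, -0.009, -0.007, 0.011]
```

View pics/pair1.png

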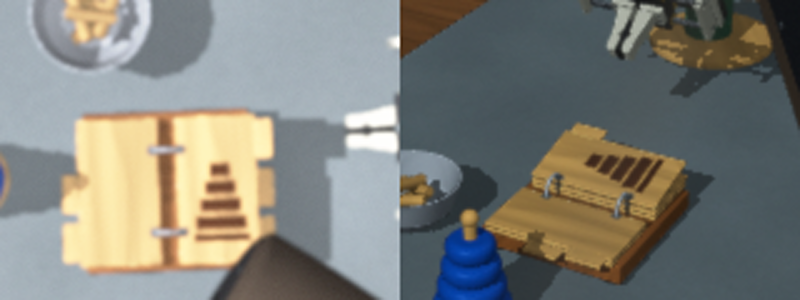

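The fingers now point at the tab, narrow enough to fit inside its width, and the scene is unchanged. I'll plan the slide under the tab first.

```bash
python3 - <<'E'
from h import *
p,R,o=state(); 
for y,z in((-.165,.042),(-.115,.042)): print(row(pos(.055,y,z),tool(55),p,R))
E
```

```text
[0.592, 0.002, 0.715, -0.009, -0.006, 0.012]
[0.304, 0.002, 1.123, -0.009, -0.006, 0.012]
```

step_arm(
  steps=[
    [[0.3,0,0.36,0,0,0],[0.59,0,0.71,0,0,0],[0.59,0,0.71,0,0,0],[0.5,0,0.84,0,0,0],[0.42,0,0.96,0,0,0],[0.42,0,0.96,0,0,0],[0.42,0,0.96,0,0,0]],
  ],
)

```text
clock: 3.0
tool_pos: [0.5539, -0.1702, 0.0425]
orientation: [-179.2, 54.9, -87.7]
force: [0.5, 0.1, -0.5]
opening: 0.0004
gripper_force: 0.0
```

```bash
cat >> h.py <<'E'
def arc(a,th=None):
    A=np.degrees(a); th=th if th is not None else (55 if A<125 else 180-A)
    r=.112-.03*a/np.pi; e=.0025+.0095*abs(np.sin(np.radians(th)+a))
    return pos(.055,-r*np.cos(a)-e*np.sin(a),.0445+r*np.sin(a)-e*np.cos(a)),tool(th)
def arcs(al):
    p,R,o=state(); q=RS.inv().apply(p-S); print(q.round(4))
    for a in al: print(round(a,2),row(*arc(a),p,R))
E
python3 - <<'E'
from h import *
p,R,o=state(); print(row(pos(.055,-.115,.042),tool(55),p,R))
arcs(np.arange(.1,.9,.1))
E
```

```text
[-0.104, 0.008, 0.156, -0.006, -0.005, 0.016]
[ 0.0559 -0.1337  0.0425]
0.1 [-0.147, 0.008, 0.167, -0.006, -0.005, 0.016]
0.2 [-0.242, 0.007, 0.119, -0.006, -0.005, 0.016]
0.3 [-0.34, 0.006, 0.079, -0.006, -0.005, 0.016]
0.4 [-0.442, 0.005, 0.049, -0.006, -0.005, 0.016]
0.5 [-0.547, 0.005, 0.03, -0.006, -0.005, 0.016]
0.6 [-0.652, 0.004, 0.021, -0.006, -0.005, 0.016]
0.7 [-0.758, 0.003, 0.022, -0.006, -0.005, 0.016]
0.8 [-0.864, 0.002, 0.034, -0.006, -0.005, 0.016]
```

step_arm(
  steps=[
    [[-0.05,0,0.08,0,0,0.01],[-0.1,0,0.16,0,0,0.01],[-0.15,0,0.16,0,0,0.01],[-0.24,0,0.12,0,0,0.01],[-0.34,0,0.08,0,0,0.01],[-0.44,0,0.05,0,0,0.01],[-0.55,0,0.03,0,0,0.01],[-0.55,0,0.03,0,0,0.01]],
  ],
)

```text
clock: 3.8
tool_pos: [0.5526, -0.1361, 0.0857]
orientation: [-179.6, 54.9, -88.2]
force: [-0.2, -0.4, -0.5]
opening: 0.0008
gripper_force: 0.0
```

```bash
python3 - <<'E'
from h import *
for n in("top","side"): grab(n,n+"2")
a=cv2.imread("pics/top2.png")[210:330,240:400]; b=cv2.imread("pics/side2.png")[170:290,290:450]
cv2.imwrite("pics/pair2.png",cv2.resize(np.hstack([a,b]),None,fx=2.5,fy=2.5,interpolation=cv2.INTER_CUBIC))
arcs(np.arange(.5,1.5,.1))
E
```

```text
[ 0.055  -0.0996  0.0842]
0.5 [-0.009, -0.0, -0.009, -0.005, -0.002, 0.002]
0.6 [-0.115, -0.0, -0.018, -0.005, -0.002, 0.002]
0.7 [-0.221, -0.001, -0.016, -0.005, -0.002, 0.002]
0.8 [-0.326, -0.001, -0.004, -0.005, -0.002, 0.002]
0.9 [-0.43, -0.001, 0.019, -0.005, -0.002, 0.002]
1.0 [-0.53, -0.001, 0.052, -0.005, -0.002, 0.002]
1.1 [-0.627, -0.001, 0.096, -0.005, -0.002, 0.002]
1.2 [-0.718, -0.001, 0.149, -0.005, -0.002, 0.002]
1.3 [-0.804, -0.0, 0.211, -0.005, -0.002, 0.002]
1.4 [-0.882, -0.0, 0.282, -0.005, -0.002, 0.002]
```

View pics/pair2.png

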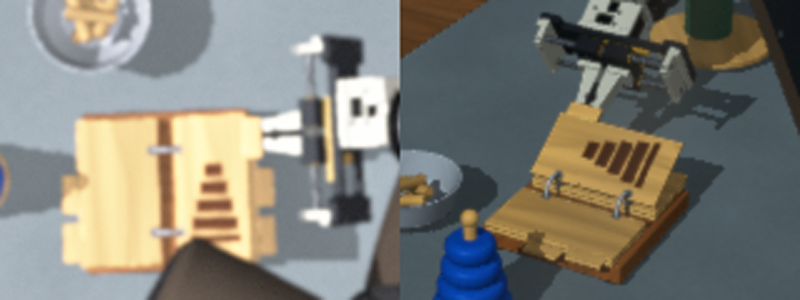

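The leaf is up at about 0.5 rad and the next leaf is still lying. An arm link shows over the near right part of the stand, so I'll check its height before going on.

```bash
python3 - <<'E'
from h import *
d=np.load("pics/top2.npy");W=cloud("top",d)
m=(W[...,0]>.3)&(W[...,0]<.6)&(W[...,1]<.1)&(W[...,1]>-.25)&(W[...,2]>.15)
for v in range(300,370,12): print(v,[(u,*np.round(W[v,u]*1000).astype(int).tolist()) for u in range(290,400,16)])
E
```

```text
300 [(290, 458, 9, 43), (306, 457, -34, 28), (322, 457, -77, 68), (338, 458, -118, 99), (354, 454, -169, 2), (370, 453, -215, -6), (386, 452, -259, 2)]
312 [(290, 425, 10, 44), (306, 424, -34, 29), (322, 459, -53, 697), (338, 426, -117, 97), (354, 420, -168, 2), (370, 419, -214, -2), (386, 418, -259, -4)]
324 [(290, 389, 11, -3), (306, 442, -28, 707), (322, 442, -52, 713), (338, 441, -78, 704), (354, 439, -105, 685), (370, 386, -212, 6), (386, 432, -167, 610)]
336 [(290, 356, 12, -4), (306, 425, -27, 725), (322, 424, -52, 722), (338, 424, -76, 720), (354, 422, -102, 711), (370, 420, -129, 695), (386, 415, -162, 646)]
348 [(290, 402, -1, 682), (306, 406, -27, 723), (322, 406, -51, 725), (338, 405, -76, 722), (354, 405, -101, 720), (370, 403, -127, 705), (386, 402, -153, 700)]
360 [(290, 386, -2, 702), (306, 387, -27, 716), (322, 388, -51, 722), (338, 387, -76, 721), (354, 387, -100, 722), (370, 386, -125, 719), (386, 385, -151, 712)]
```

The link is at z ≈ 0.7, far above the stand, so I'll continue.

step_arm(
  steps=[
    [[-0.11,0,-0.02,0,0,0],[-0.22,0,-0.02,0,0,0],[-0.33,0,0,0,0,0],[-0.43,0,0.02,0,0,0],[-0.53,0,0.05,0,0,0],[-0.63,0,0.1,0,0,0],[-0.72,0,0.15,0,0,0],[-0.8,0,0.21,0,0,0],[-0.88,0,0.28,0,0,0]],
  ],
)

```text
clock: 4.8
tool_pos: [0.5501, -0.0619, 0.1399]
orientation: [-179.9, 55.0, -88.5]
force: [-0.0, -0.8, 0.4]
opening: 0.0004
gripper_force: 0.4
```

```bash
python3 - <<'E'
from h import *
arcs(np.arange(1.4,2.4,.1))
E
```

```text
[ 0.0549 -0.0253  0.1399]
1.4 [0.001, -0.001, -0.005, -0.004, -0.001, -0.0]
1.5 [-0.069, -0.001, 0.073, -0.004, -0.001, -0.0]
1.6 [-0.13, -0.001, 0.159, -0.004, -0.001, -0.0]
1.7 [-0.181, -0.0, 0.25, -0.004, -0.001, -0.0]
1.8 [-0.222, -0.0, 0.345, -0.004, -0.001, -0.0]
1.9 [-0.251, 0.0, 0.444, -0.004, -0.001, -0.0]
2.0 [-0.27, 0.0, 0.545, -0.004, -0.001, -0.0]
2.1 [-0.278, 0.0, 0.647, -0.004, -0.001, -0.0]
2.2 [-0.275, 0.001, 0.746, -0.004, 0.036, -0.0]
2.3 [-0.261, 0.001, 0.836, -0.004, 0.236, -0.0]
```

step_arm(
  steps=[
    [[-0.07,0,0.07,0,0,0],[-0.13,0,0.16,0,0,0],[-0.18,0,0.25,0,0,0],[-0.22,0,0.35,0,0,0],[-0.25,0,0.44,0,0,0],[-0.27,0,0.55,0,0,0],[-0.28,0,0.65,0,0,0],[-0.28,0,0.75,0,0.04,0],[-0.26,0,0.84,0,0.24,0]],
  ],
)

```text
clock: 5.7
tool_pos: [0.547, 0.0205, 0.1096]
orientation: [179.6, 48.1, -89.0]
force: [0.0, -0.2, 0.9]
opening: 0.0002
gripper_force: 0.3
```

```bash
python3 - <<'E'
from h import *
arcs(np.arange(2.3,3.15,.1))
for n in("top","side"): grab(n,n+"3")
a=cv2.imread("pics/top3.png")[210:330,220:380]; b=cv2.imread("pics/side3.png")[170:290,290:450]
cv2.imwrite("pics/pair3.png",cv2.resize(np.hstack([a,b]),None,fx=2.5,fy=2.5,interpolation=cv2.INTER_CUBIC))
E
```

```text
[0.054  0.0571 0.1096]
2.3 [-0.035, -0.009, -0.017, -0.0, -0.004, -0.012]
2.4 [-0.024, -0.009, 0.072, 0.0, 0.196, -0.012]
2.5 [-0.004, -0.009, 0.158, 0.001, 0.396, -0.012]
2.6 [0.025, -0.01, 0.241, 0.001, 0.596, -0.012]
2.7 [0.061, -0.01, 0.321, 0.002, 0.796, -0.012]
2.8 [0.104, -0.01, 0.395, 0.003, 0.996, -0.012]
2.9 [0.155, -0.01, 0.463, 0.003, 1.196, -0.012]
3.0 [0.211, -0.011, 0.526, 0.004, 1.396, -0.012]
3.1 [0.272, -0.011, 0.582, 0.004, 1.596, -0.012]
```

View pics/pair3.png

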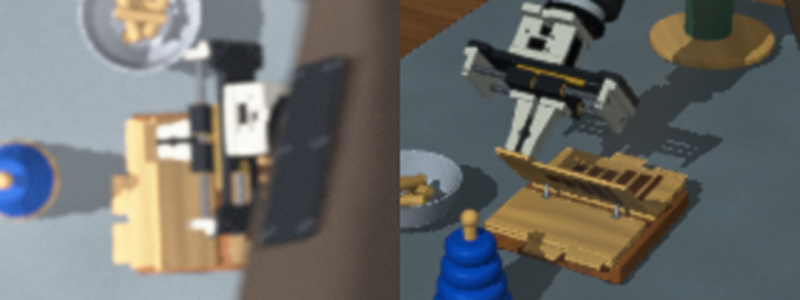

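The leaf is past upright and leaning left at about 2.3 rad. The next card lies in place and the hand is clear of the bowl and stacker.

step_arm(
  steps=[
    [[-0.02,0,0.07,0,0.2,0],[0,0,0.16,0,0.4,0],[0.03,0,0.24,0,0.6,0],[0.06,0,0.32,0,0.8,0],[0.1,0,0.4,0,0.99,0],[0.1,0,0.4,0,0.99,0]],
  ],
)

```text
clock: 6.4
tool_pos: [0.5463, 0.0466, 0.0781]
orientation: [-180.0, 19.6, -88.3]
force: [1.0, -0.4, -0.1]
opening: 0.0004
gripper_force: 0.0
```

```bash
python3 - <<'E'
from h import *
arcs([2.8,2.9,3,3.05,3.1,3.14])
E
```

```text
[0.054  0.0832 0.0781]
2.8 [0.044, -0.01, 0.013, 0.002, 0.002, 0.006]
2.9 [0.055, -0.01, 0.097, 0.001, 0.202, 0.006]
3 [0.075, -0.01, 0.179, 0.001, 0.402, 0.006]
3.05 [0.088, -0.01, 0.219, 0.001, 0.502, 0.006]
3.1 [0.102, -0.01, 0.257, 0.001, 0.602, 0.006]
3.14 [0.116, -0.01, 0.288, 0.001, 0.682, 0.006]
```

step_arm(
  steps=[
    [[0.05,0,0.1,0,0.2,0],[0.07,0,0.18,0,0.4,0],[0.09,0,0.22,0,0.5,0],[0.1,0,0.25,0,0.6,0],[0.11,0,0.26,0,0.68,0],[0.11,0,0.26,0,0.68,0]],
  ],
)

```text
clock: 7.0
tool_pos: [0.5464, 0.0422, 0.0492]
orientation: [179.9, 0.2, -88.5]
force: [0.4, -0.4, 0.2]
opening: 0.0005
gripper_force: 0.0
```

Now I'll press down in small steps, watching the force.

step_arm(
  steps=[
    [[0,0,0.01,0,0,0],[0,0,0.02,0,0,0],[0,0,0.02,0,0,0]],
  ],
)

```text
clock: 7.3
tool_pos: [0.5475, 0.0418, 0.0481]
orientation: [-180.0, 0.3, -88.7]
force: [-0.2, -0.3, 0.6]
opening: 0.0004
gripper_force: 0.0
```

step_arm(
  steps=[
    [[0,0,0.01,0,0,0],[0,0,0.01,0,0,0],[0,0,0.01,0,0,0]],
  ],
)

```text
clock: 7.6
tool_pos: [0.5476, 0.0423, 0.0474]
orientation: [-179.9, 0.3, -88.6]
force: [0.6, 0.5, 0.9]
opening: 0.0007
gripper_force: 0.2
```

step_arm(
  steps=[
    [[0,0,0.01,0,0,0],[0,0,0.01,0,0,0],[0,0,0.01,0,0,0]],
  ],
)

```text
clock: 7.9
tool_pos: [0.5477, 0.0424, 0.0471]
orientation: [-179.9, 0.2, -88.6]
force: [-1.9, -1.8, 7.3]
opening: 0.0002
gripper_force: 4.2
```

step_arm(
  steps=[
    [[0,0,0.01,0,0,0],[0,0,0.01,0,0,0],[0,0,0.01,0,0,0]],
  ],
)

```text
clock: 8.2
tool_pos: [0.5477, 0.0423, 0.0469]
orientation: [-179.9, 0.2, -88.5]
force: [-5.0, -1.0, 16.4]
opening: 0.0004
gripper_force: 8.1
```

Firm contact at 16 N with the tip at the expected 46–47 mm means the leaf is flat. I'll retract straight up.

step_arm(
  steps=[
    [[0,0,-0.03,0,0,0],[0,0,-0.1,0,0,0],[0,0,-0.3,0,0,0],[0,0,-0.6,0,0,0],[0,0,-1,0,0,0],[0,0,-1,0,0,0]],
  ],
)

```text
clock: 8.8
tool_pos: [0.5507, 0.0429, 0.1509]
orientation: [-179.4, 0.4, -88.5]
force: [1.0, 0.7, -0.9]
opening: 0.0004
gripper_force: 0.0
```

step_arm(
  steps=[
    [[0.25,0,-0.4,0,0,0],[0.5,0,-0.6,0,0,0],[0.75,0,-0.6,0,0,0],[1,0,-0.6,0,0,0],[1,0,-0.6,0,0,0],[1,0,-0.6,0,0,0]],
  ],
)

```text
clock: 9.4
tool_pos: [0.5498, -0.0586, 0.2048]
orientation: [-179.9, 0.3, -88.7]
force: [-0.2, 0.2, 0.3]
opening: 0.0006
gripper_force: 0.0
```

```bash
python3 - <<'E'
from h import *
for n in("top","side"): grab(n,n+"4")
a=cv2.imread("pics/top4.png")[180:330,210:370]; b=cv2.imread("pics/side4.png")[160:310,290:450]
cv2.imwrite("pics/pair4.png",cv2.resize(np.hstack([a,b]),None,fx=2.5,fy=2.5,interpolation=cv2.INTER_CUBIC))
o=get_obs();print(o['tool_pos'],o['force'])
W=cloud("top",np.load("pics/top4.npy")).reshape(-1,3); q=RS.inv().apply(W-S)
m=(abs(q[:,0])<.075)&(q[:,1]>.02)&(q[:,1]<.096)&(q[:,2]<.1);print(m.sum(),np.polyfit(q[m,1],q[m,2],1),q[m,2].mean())
E
```

```text
[ 0.54984871 -0.05777402  0.20475929] [ 0.43164035 -0.32692932  0.07440618]
593 [0.00318346 0.04657457] 0.04675397463196752
```

View pics/pair4.png

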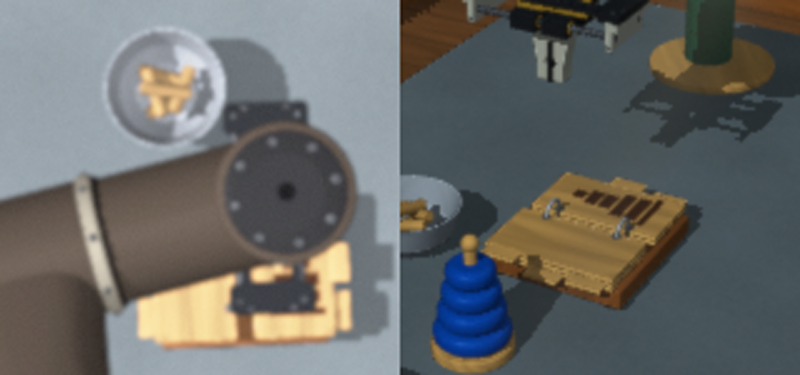

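The picture shows the leaf flat on the left stack: slope 0.003 and top face at 46.7 mm, as expected. The next card is lying on the right, the stand and other toys look unmoved, and the hand is clear. I'll hand it in.

```bash
python3 -c "
from plant import *
print(close_job())"
```

```text
the job is handed in; nothing more can be done
None
```

The top leaf is turned over and lies flat on the left stack. The next leaf is still down on the right, the stand and toys look unmoved, the hand is clear, and the job was handed in at about 9.5 s; no verdict came back.

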